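# Fill the kit carrier for an air-line drop

### The job

Pick the kit for one compressed-air outlet: put the 90-degree elbow, the tee, the ball valve and the larger pressure gauge (dial up) into the yellow carrier, each lying flat on the floor of the nest cut to its shape. Set the gauge down gently, do not drop it, and leave the 45-degree bend and the small gauge lying where they are, for they belong to another job.

Things in the scene. Friction and masses are not known exactly. Their poses are not given: they have to be found in the camera images.
- elbow: 90-degree pipe elbow, loose, galvanised steel, 32 mm high, 180 g: two round outlets (28 mm diameter, 12 mm wide 32 mm end bands), mouths 38 mm from the corner. Origin: underside, centre of the 54 x 54 mm plan outline. Corner at x -11, y -11 mm; one outlet along +x (mouth x 27, y -11), one along +y (mouth x -11, y 27); axes 16 mm up.
- tee: pipe tee, loose, galvanised steel, 32 mm high, 240 g: three round outlets (28 mm diameter, 12 mm wide 32 mm end bands), mouths 38 mm from the crossing. Origin: underside, centre of the 54 (x) x 76 (y) mm plan outline. Straight run along y at x -11 mm; branch along +x at y 0, mouth at x 27 mm; axes 16 mm up.
- valve: brass ball valve, loose, 280 g: body 64 mm long (x), 34 mm across (y), 34 mm high, round in the middle, octagonal at both ends; fixed black butterfly handle 50 (x) x 14 mm on top, up to 53 mm above the underside. Origin: underside, centre. A half turn about z makes no difference.
- gauge: the larger of two pressure gauges, loose, 160 g, delicate, on its back with the white dial up: dark round case 54 mm diameter, 28 mm high, centre at x -10 mm; brass stem 20 mm long to +x (end at x 37), its 22 mm square flats 3 to 25 mm above the underside. Origin: underside, centre of the 74 (x) x 54 mm plan outline.
- elbow45: look-alike for another job, stays where it lies: 45-degree pipe bend, loose, same steel, 32 mm high, two outlets 32 mm long from the bend, 32 mm diameter at the mouths. Bend at y -6 mm; one outlet along +x, the other at 135 degrees from it. Origin on its underside.
- small_gauge: look-alike for another job, stays where it lies: the smaller pressure gauge, loose, dial up, case 40 mm diameter, 24 mm high, centre at x -9 mm; stem 18 mm long to +x. Origin: underside, centre of the 58 (x) x 40 mm plan outline.
- nest_elbow: L-shaped pocket in a fixed black plate 100 x 100 x 15 mm, one of four set 2 x 2 in a yellow carrier tray (216 mm square, rim 18 mm above the table). Origin: plate centre, underside, 4 mm above the table; pocket floor at z 7 mm, 8 mm deep, 8 mm play all round. Part is home when its origin and axes stand over the nest's. Corner at x -11, y -11 mm, arms along +x and +y.
- nest_tee: T-shaped pocket in a fixed black plate 100 x 100 x 15 mm, one of four set 2 x 2 in a yellow carrier tray (216 mm square, rim 18 mm above the table). Origin: plate centre, underside, 4 mm above the table; pocket floor at z 7 mm, 8 mm deep, 8 mm play all round. Part is home when its origin and axes stand over the nest's. Bar of the T along y at x -11 mm, stem along +x.
- nest_valve: rectangular pocket, 80 (x) x 50 mm, in a fixed black plate 100 x 100 x 15 mm, one of four set 2 x 2 in a yellow carrier tray (216 mm square, rim 18 mm above the table). Origin: plate centre, underside, 4 mm above the table; pocket floor at z 7 mm, 8 mm deep, 8 mm play all round. Part is home when its origin and axes stand over the nest's. The valve may lie either way round.
- nest_gauge: round pocket (70 mm, centre at x -10 mm) with a 38 mm slot for the stem to +x, in a fixed black plate 100 x 100 x 15 mm, one of four set 2 x 2 in a yellow carrier tray (216 mm square, rim 18 mm above the table). Origin: plate centre, underside, 4 mm above the table; pocket floor at z 7 mm, 8 mm deep, 8 mm play all round. Part is home when its origin and axes stand over the nest's. 

How it is judged:
By the outcome, as a careful person would: the job done as asked, in the order asked, and still so for the second after the job is handed in, with the robot touching nothing.
It also fails if it takes over 96 s, if anything falls off the work surface, if the arm or the gripper's body presses on something with over 40 N, if the wrist force passes 120 N, or if a joint passes its speed limit or range.

### The arm

A 6-joint arm with a two-finger parallel gripper is mounted at the origin on the work surface. World frame = base frame: x ahead of the robot, y to its left, z up, the work surface at z = 0. Lengths are in mm, angles in rad, forces in N, time in s.
With the tool pointing down it reaches from about 275 to 750 mm from the base axis. Payload 10.2 kg.
Tool frame: the origin (TCP) lies between the finger pads; the fingertips stand 19 mm ahead of it and the grasp point (between the pads) is the TCP; z points along the fingers, y is the line along which they close (so a half turn about z gives the same grasp; the last joint's range is limited). The gripper opens to 85 mm and grips with 20 to 120 N. Pads are 22 mm wide; open, the fingers measure 114 mm over their backs; the gripper's body (76 mm by 85 mm) begins 54 mm behind the grasp point. The pads swing forward as they close: fully open they stand 13 mm farther back than shut.
Start: joints at [-1.496, 0.313, 1.498, -0, 1.331, -0.223], TCP at [154.031, -501.902, 250.294] pointing down, gripper open.
Joint ranges: [-2.94, 2.94], [-0.97, 2.17], [0.19, 2.56], [-1.23, 4.37], [0.02, 3.11], [-2.88, 2.88]. Speed limits (rad/s): [2.39, 2.39, 3.01, 3.14, 3.14, 3.14].

### API

Orientations are given as a unit quaternion [w, x, y, z].
In Python, from rig import sense, capture, finish_job gives the robot as it stands. The module is installed in compiled form; this text tells all that it offers.
- The arm moves only by the tool move_arm, never from a script. Its argument "moves" is a list of rows, each an object with "turn": the turn, a rotation vector about the tool's x, y, z in rad, a list of three; "translation": the shift along the tool's x, y, z in mm, a list of three; "hand": the opening, from 0 (shut) to 1 (fully open). In form: [{"turn": [wx, wy, wz], "translation": [x, y, z], "hand": hand}, ...]. A call has 1 to 10 rows; each row shifts and turns the commanded pose from where the row before left it, along the tool's axes as they then stand; what a row does not reach is not made up. A row lasts 1/12 s, in which the tool goes at most 41.7 mm and 7.16 degrees, less where a joint would pass 70% of its speed; a pose out of reach is approached as far as the arm can. A call with a gripper value outside its range is refused whole. The fingers move at their own pace and stop on an object; "grip_force" is the grip in N (left out, the last holds). Time passes only in rows, so rows that do not move let the fingers close. It gives the time, the measured TCP pose, the force, the opening and the grip force at its end, in the units of the state.
- sense(): the state, without advancing time (a new reading comes with each control period).
- capture(name): name is "side" or "top"; returns a dict with "image" (384x512x3 uint8, blue, green, red), "z_map" (384x512 float32, mm along the optical axis (not along the pixel's ray), 0 where there is no reading), "vertical_fov" (degrees; the focal length in pixels is half the picture's height over the tangent of half this angle, whatever the lens; pixels are square), "cx", "cy" (the principal point, pixels), "R" (3x3) and "t" (3): a world point X has camera coordinates R X + t. Camera axes: x right, y down, z forward; pixel columns grow to the right and rows downward; lengths in mm; the calibration is good to about 2 mm. A picture is of the moment at which its call begins.
- finish_job(): hands the job in; it is judged then, once.
The state is a dict: "time_s": time; "joints": joint angles; "dq": joint speeds; "tau": joint torques, N m; "eef_pos": TCP position; "ee_rot": TCP orientation; "force": force on the tool from outside, world axes, zero at the start; "wrist_torque": the same for the moment, N m; "grip_width": opening from 0.0 (shut) to 1.0 (fully open); "grip_force": force on a finger pad.
Only numpy, scipy, OpenCV 4.12 (cv2) and the standard library are available. Lean on these libraries where they do the work, as an engineer would, in place of code of your own. Each camera call takes 0.05 s, during which the arm holds its last target. There are 200 camera calls.

## Working session

There is one attempt and no reset: what is moved stays moved. The work goes in short steps, Python scripts to look and compute and a tool call to move; the robot and the scene stay as the last step left them, time stands still between calls to the robot, and variables do not carry over. Pictures are saved under pics/ and viewed, at most 14 in all, crops included, and the job is handed in when it is done.

Besides the shell and the picture viewer there is one more tool, called after "Call:" in YAML: its name, and indented under it one key for each argument. move_arm: Moves the arm, as the interface text tells. Its arguments: {"type":"object","properties":{"moves":{"type":"array","items":{"type":"object","properties":{"turn":{"type":"array","items":{"type":"number"}},"translation":{"type":"array","items":{"type":"number"}},"hand":{"type":"number"}}}},"grip_force":{"type":"number"}},"required":["moves"]}

```bash
mkdir -p pics
python3 - <<'E'
from rig import sense,capture
import cv2,numpy as np
for n in("top","side"):
    c=capture(n);cv2.imwrite(f"pics/{n}0.png",c["image"]);np.savez(f"{n}0.npz",**c)
    print(n,c["vertical_fov"],c["cx"],c["cy"],np.round(c["R"],3).tolist(),np.round(c["t"],1),(c["z_map"]>0).mean())
print(sense())
E
```

```text
top 43.32110755437243 255.6628685886249 179.30689673871154 [[0.029, -1.0, 0.007], [-0.998, -0.03, -0.047], [0.047, -0.005, -0.999]] [ -19.8  496.4 1254.3] 0.9962972005208334
side 53.310740075966095 260.78123181558055 196.03812020320035 [[-0.999, -0.048, 0.014], [-0.042, 0.65, -0.759], [0.027, -0.759, -0.651]] [ 516.9   55.4 1124.2] 0.99603271484375
{'time_s': 0.1, 'joints': array([-1.49641908e+00,  3.13383430e-01,  1.49835142e+00, -1.29879541e-05,
        1.33099280e+00, -2.23403421e-01]), 'dq': array([-9.59958562e-05, -6.61043911e-04, -3.08066865e-03, -1.56648664e-03,
        8.16095984e-06,  8.11800673e-04]), 'tau': array([ 3.03269808e-03, -4.12896931e+01, -2.60139441e+01, -2.08397441e-04,
        3.01753927e-03,  8.99186773e-06]), 'eef_pos': array([ 154.00277611, -501.6908026 ,  249.80137079]), 'ee_rot': array([-5.66393038e-04,  9.88935907e-01,  1.48342338e-01,  3.59571533e-05]), 'force': array([ 0.20515595,  0.36447203, -0.18069636]), 'wrist_torque': array([0.03512065, 0.01019274, 0.00049305]), 'grip_force': 0.0, 'grip_width': 0.997800525260532}
```

View pics/top0.png

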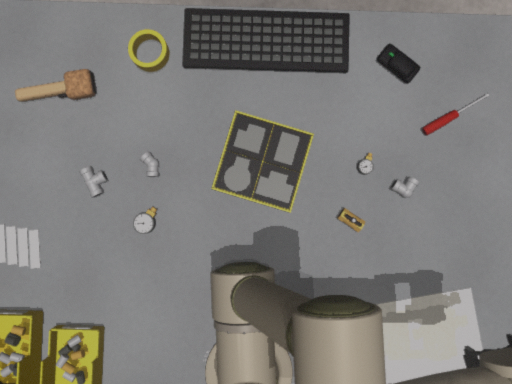

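View pics/side0.png

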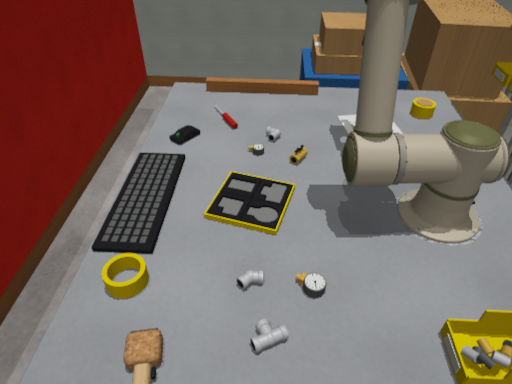

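Top view: tee at (93,181), large gauge at (146,222), small gauge at (366,166) and valve at (350,219). The two bends are at (150,164) and (405,187), and the carrier is at (263,161). I'll zoom in on all of these.

Run:
```python
import cv2,numpy as np
a=cv2.imread("pics/top0.png")
def cr(u,v,w,s): return cv2.resize(a[v-w:v+w,u-w:u+w],(s,s),interpolation=cv2.INTER_CUBIC)
r1=np.hstack([cr(93,181,24,260),cr(150,164,24,260),cr(405,187,24,260)])
r2=np.hstack([cr(146,222,24,260),cr(350,219,24,260),cr(263,161,56,260)])
cv2.imwrite("pics/m0.png",np.vstack([r1,r2]))
```

```text
(no output)
```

View pics/m0.png

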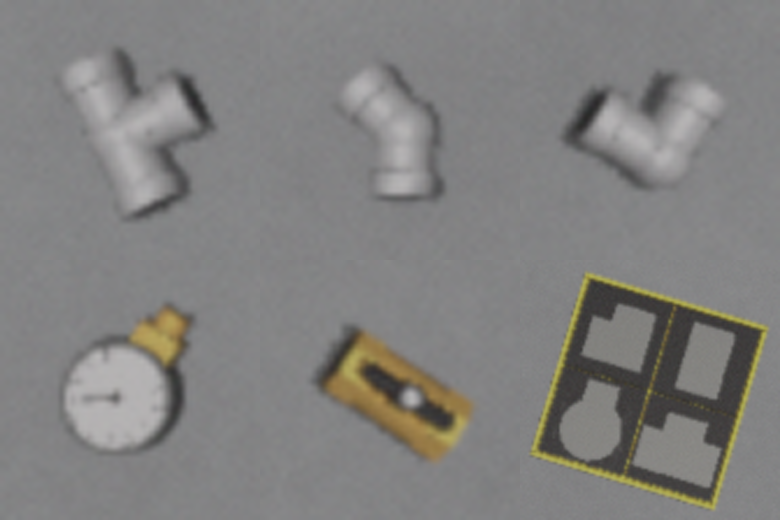

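```bash
cat > h.py <<'E'
import numpy as np,cv2
def load(n): return dict(np.load(n))
def f(c): return 192/np.tan(np.radians(float(c["vertical_fov"]))/2)
def cloud(c):
    v,u=np.mgrid[0:384,0:512]; z=c["z_map"].astype(float)
    P=np.stack([(u-c["cx"])/f(c)*z,(v-c["cy"])/f(c)*z,z],-1)
    return (P-c["t"])@c["R"]
def onplane(c,uv,h):
    uv=np.atleast_2d(uv).astype(float)
    d=np.c_[(uv[:,0]-c["cx"])/f(c),(uv[:,1]-c["cy"])/f(c),np.ones(len(uv))]@c["R"]
    o=-c["R"].T@c["t"]
    return o+d*((h-o[2])/d[:,2])[:,None]
E
python3 - <<'E'
from h import *
ct,cs=load("top0.npz"),load("side0.npz")
Pt,Ps=cloud(ct),cloud(cs)
print("table z",np.percentile(Pt[140:150,330:345,2],[5,50,95]))
cen={k:onplane(ct,uv,15)[0] for k,uv in dict(tee=(93,181),b45=(150,164),elbow=(405,187),gauge=(146,222),valve=(350,219),small=(366,166)).items()}
for k,c in cen.items():
  for n,P,C in(("top",Pt,ct),("side",Ps,cs)):
    m=(np.abs(P[...,0]-c[0])<60)&(np.abs(P[...,1]-c[1])<60)
    z=P[...,2]; q=P[m&(z>8)]; t=np.percentile(q[:,2],97); top=P[m&(z>24)]
    print(k,n,len(q),"zmax %.1f tab %.1f"%(t,np.median(P[m&(z<6)][:,2])),"rect8",np.round(cv2.minAreaRect(q[:,:2].astype('f4'))[0],1),np.round(cv2.minAreaRect(q[:,:2].astype('f4'))[1:][0],1),cv2.minAreaRect(q[:,:2].astype('f4'))[2],
     "top rect",[np.round(x,1).tolist() for x in cv2.minAreaRect(top[:,:2].astype('f4'))] if len(top)>4 else None)
im=ct["image"].astype(int)
# tray yellow
for n,C in(("top",ct),("side",cs)):
    hsv=cv2.cvtColor(C["image"],cv2.COLOR_BGR2HSV); m=cv2.inRange(hsv,(22,130,90),(36,255,255))
    if n=="top": box=(205,320,100,220)
    else: box=(195,305,160,240)
    mm=np.zeros_like(m);mm[box[2]:box[3],box[0]:box[1]]=m[box[2]:box[3],box[0]:box[1]]
    vu=np.argwhere(mm); w=onplane(C,vu[:,::-1],18)[:,:2].astype('f4'); print(n,len(vu),cv2.minAreaRect(w))
# pockets in top
g=cv2.cvtColor(ct["image"],cv2.COLOR_BGR2GRAY)
hsv=cv2.cvtColor(ct["image"],cv2.COLOR_BGR2HSV)
m=((g>95)&(hsv[...,1]<60)).astype('u1')
n,l,s,ce=cv2.connectedComponentsWithStats(m)
for i in range(1,n):
    if 100<s[i,4]<3000 and 215<ce[i][0]<312 and 110<ce[i][1]<212: 
        w=onplane(ct,np.argwhere(l==i)[:,::-1],17)[:,:2].astype('f4')
        print("pocket",ce[i],s[i,4],w.mean(0),cv2.minAreaRect(w))
E
```

```text
table z [-4.51135908 -0.22946468  4.32420069]
tee top 467 zmax 33.6 tab -0.4 rect8 [483.7 412.9] [77.8 54.5] 28.94430923461914 top rect [[483.2, 411.3], [75.4, 52.2], 26.9]
tee side 724 zmax 32.0 tab -0.6 rect8 [486.1 415.3] [76.7 54.5] 28.13349723815918 top rect [[486.3, 414.0], [75.8, 51.1], 28.8]
b45 top 304 zmax 33.4 tab -0.3 rect8 [527.4 270.3] [69.  39.8] 24.38249397277832 top rect [[527.8, 270.5], [64.9, 34.4], 23.9]
b45 side 340 zmax 31.7 tab -0.6 rect8 [530.2 275. ] [66.4 38. ] 23.506078720092773 top rect [[530.8, 273.8], [62.3, 35.2], 25.8]
elbow top 353 zmax 35.1 tab 0.0 rect8 [ 492.5 -393. ] [53.2 53.8] 58.99311447143555 top rect [[492.9, -393.0], [51.8, 52.0], 58.9]
elbow side 138 zmax 30.6 tab -0.8 rect8 [ 497.4 -387.3] [48.7 54.5] 56.99614334106445 top rect [[498.9, -389.5], [47.2, 48.7], 58.4]
gauge top 432 zmax 32.5 tab -0.2 rect8 [383.3 280.1] [53.5 69.5] 85.67021942138672 top rect [[381.2, 280.4], [63.8, 54.3], 2.4]
gauge side 513 zmax 30.2 tab -0.5 rect8 [385.9 283. ] [54.5 69.6] 88.03662872314453 top rect [[382.3, 280.9], [53.1, 62.6], 64.7]
valve top 351 zmax 53
[... 671 characters left out ...]
.67466735839844, 218.4221954345703), 75.0558090209961)
pocket [249.82055465 138.14355628] 613 [603.90857   13.304653] ((607.17529296875, 14.837547302246094), (68.94799041748047, 68.58784484863281), 75.17545318603516)
pocket [286.3027027  148.07927928] 555 [580.6759  -82.90103] ((580.8470458984375, -83.01055908203125), (48.69322204589844, 78.49726104736328), 74.537109375)
pocket [237.78466077 174.90855457] 678 [506.61984   41.800644] ((508.8140869140625, 41.33803176879883), (68.45124053955078, 89.04528045654297), 74.96639251708984)
pocket [274.76147959 186.78826531] 784 [478.4764   -55.483036] ((482.4521179199219, -56.79415512084961), (91.33626556396484, 69.00113677978516), 74.98353576660156)
```

Call:
move_arm:
  moves:
    - {"translation":[40,1.7,0],"turn":[0,0,0],"hand":1}
    - {"translation":[40,1.7,0],"turn":[0,0,0],"hand":1}
    - {"translation":[40,1.7,0],"turn":[0,0,0],"hand":1}
    - {"translation":[40,1.7,0],"turn":[0,0,0],"hand":1}
    - {"translation":[40,1.7,0],"turn":[0,0,0],"hand":1}
    - {"translation":[40,1.7,0],"turn":[0,0,0],"hand":1}
    - {"translation":[40,1.7,0],"turn":[0,0,0],"hand":1}
    - {"translation":[40,1.7,0],"turn":[0,0,0],"hand":1}
    - {"translation":[39.3,1.7,0],"turn":[0,0,0],"hand":1}
    - {"translation":[0,0,0],"turn":[0,0,0.12],"hand":1}
  grip_force: 70

```text
time_s: 0.93
eef_pos: [507.1, -407.9, 248.8]
ee_rot: [-0.001, 0.996, 0.092, 0.0]
force: [-1.1, 1.2, -0.7]
grip_width: 1.002
grip_force: 0.0
```

Call:
move_arm:
  moves:
    - {"translation":[0,0,20],"turn":[0,0,0.12],"hand":1}
    - {"translation":[0,0,20],"turn":[0,0,0.12],"hand":1}
    - {"translation":[0,0,20],"turn":[0,0,0.12],"hand":1}
    - {"translation":[0,0,20],"turn":[0,0,0.12],"hand":1}
    - {"translation":[0,0,20],"turn":[0,0,0.12],"hand":1}
    - {"translation":[0,0,20],"turn":[0,0,0.1186],"hand":1}
    - {"translation":[0,0,0],"turn":[0,0,0],"hand":1}
    - {"translation":[0,0,0],"turn":[0,0,0],"hand":1}

```text
time_s: 1.6
eef_pos: [501.8, -410.9, 129.7]
ee_rot: [-0.001, 0.964, -0.265, -0.001]
force: [-1.0, -0.2, 0.4]
grip_width: 0.998
grip_force: 0.0
```

```bash
cat >> h.py <<'E'
def goto(x,y,z,psi,st):
    """tool-frame translation (at present yaw, before the turn) and z turn to reach world x,y,z,yaw(deg)"""
    w,a,b,c=st["ee_rot"]; p=np.degrees(2*np.arctan2(b,a)); e=st["eef_pos"]
    d=np.array([x,y,z])-e; q=np.radians(p); t=np.radians(psi)
    print("at",np.round(e,1),"yaw %.2f"%((p+180)%360-180),"width",st["grip_width"],"t",st["time_s"],"F",np.round(st["force"],1))
    f=lambda q:np.round([d[0]*np.cos(q)+d[1]*np.sin(q),d[0]*np.sin(q)-d[1]*np.cos(q),-d[2]],1)
    print("shift now",f(q),"after turn",f(t),"turn %.4f"%-np.radians((psi-p+180)%360-180))
E
python3 - <<'E'
from h import *
from rig import sense
goto(502,-411,29,-31,sense())
ct=load("top0.npz")
# gauge: dial circle and brass stem; valve brass
hsv=cv2.cvtColor(ct["image"],cv2.COLOR_BGR2HSV)
for n,(u,v),h in(("gauge",(146,222),14),("valve",(350,219),34)):
    m=np.zeros((384,512),'u1'); s=np.s_[v-24:v+24,u-24:u+24]
    m[s]=cv2.inRange(hsv,(12,90,70),(32,255,255))[s]
    w=onplane(ct,np.argwhere(m)[:,::-1],h)[:,:2]; print(n,"brass",len(w),w.mean(0),cv2.minAreaRect(w.astype('f4')))
m=np.zeros((384,512),'u1'); s=np.s_[198:246,122:166]
m[s]=((hsv[...,2]>150)&(hsv[...,1]<50))[s]
cs,_=cv2.findContours(m,0,1);c=max(cs,key=cv2.contourArea)
(u,v),r=cv2.minEnclosingCircle(c);print("dial",u,v,r,onplane(ct,(u,v),27))
E
```

```text
at [ 501.8 -410.9  129.7] yaw -30.78 width 0.998139562463875 t 1.6 F [-1.  -0.2  0.4]
shift now [  0.3  -0.  100.7] after turn [  0.3  -0.  100.7] turn 0.0038
gauge brass 65 [405.19279621 263.48097374] ((406.5649719238281, 263.3388977050781), (22.385578155517578, 21.730533599853516), 60.88809585571289)
valve brass 257 [ 399.0767522  -251.84121872] ((399.05712890625, -253.07537841796875), (65.17961120605469, 32.834075927734375), 57.94283676147461)
dial 143.0 223.0 9.219644546508789 [[374.97002188 281.28790398  27.        ]]
```

Call:
move_arm:
  moves:
    - {"translation":[0,0,30],"turn":[0,0,0],"hand":1}
    - {"translation":[0,0,30],"turn":[0,0,0],"hand":1}
    - {"translation":[0,0,25],"turn":[0,0,0],"hand":1}
    - {"translation":[0,0,16],"turn":[0,0,0],"hand":1}
    - {"translation":[0,0,0],"turn":[0,0,0],"hand":0.8}
    - {"translation":[0,0,0],"turn":[0,0,0],"hand":0.5}
    - {"translation":[0,0,0],"turn":[0,0,0],"hand":0.2}
    - {"translation":[0,0,0],"turn":[0,0,0],"hand":0}
    - {"translation":[0,0,0],"turn":[0,0,0],"hand":0}
    - {"translation":[0,0,0],"turn":[0,0,0],"hand":0}

```text
time_s: 2.43
eef_pos: [502.8, -412.2, 31.7]
ee_rot: [0.001, 0.964, -0.267, 0.002]
force: [-0.3, -0.1, 6.1]
grip_width: 0.339
grip_force: 68.6
```

Call:
move_arm:
  moves:
    - {"translation":[0,0,0],"turn":[0,0,0],"hand":0}
    - {"translation":[0,0,0],"turn":[0,0,0],"hand":0}
    - {"translation":[0,0,0],"turn":[0,0,0],"hand":0}

```text
time_s: 2.68
eef_pos: [502.8, -412.2, 31.7]
ee_rot: [0.001, 0.964, -0.267, 0.002]
force: [-0.7, -0.8, 6.7]
grip_width: 0.335
grip_force: 68.6
```

Call:
move_arm:
  moves:
    - {"translation":[0,0,0],"turn":[0,0,0],"hand":0.6}
    - {"translation":[0,0,0],"turn":[0,0,0],"hand":0.6}
    - {"translation":[0,0,4],"turn":[0,0,0],"hand":0.6}
    - {"translation":[0,0,3],"turn":[0,0,0],"hand":0.6}
    - {"translation":[0,0,0],"turn":[0,0,0],"hand":0.6}
    - {"translation":[0,0,0],"turn":[0,0,0],"hand":0.6}

```text
time_s: 3.18
eef_pos: [501.9, -410.9, 21.9]
ee_rot: [-0.0, 0.964, -0.267, -0.0]
force: [-0.1, -0.6, 0.3]
grip_width: 0.6
grip_force: 0.0
```

Call:
move_arm:
  moves:
    - {"translation":[0,0,0],"turn":[0,0,0],"hand":0.3}
    - {"translation":[0,0,0],"turn":[0,0,0],"hand":0}
    - {"translation":[0,0,0],"turn":[0,0,0],"hand":0}
    - {"translation":[0,0,0],"turn":[0,0,0],"hand":0}
    - {"translation":[0,0,0],"turn":[0,0,0],"hand":0}

```text
time_s: 3.6
eef_pos: [502.2, -411.2, 22.6]
ee_rot: [0.0, 0.964, -0.267, 0.0]
force: [0.3, 1.7, 2.9]
grip_width: 0.343
grip_force: 68.9
```

Run:
```python
from rig import capture
import cv2,numpy as np
r=[]
for n,(u,v) in(("top",(400,190)),("side",(272,130))):
    c=capture(n);np.savez(f"{n}1.npz",**c);a=c["image"][v-32:v+32,u-32:u+32];r.append(cv2.resize(a,(400,400),interpolation=cv2.INTER_CUBIC))
cv2.imwrite("pics/g1.png",np.hstack(r))
```

```text
(no output)
```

View pics/g1.png

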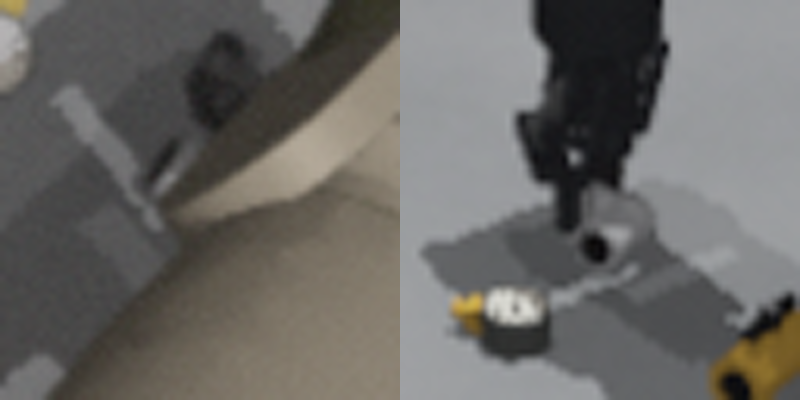

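Side crop: the elbow is between the fingertips at about (600,225) and held low. I'll regrip 5 mm higher so the tips clear the plate when placing.

Call:
move_arm:
  moves:
    - {"translation":[0,0,0],"turn":[0,0,0],"hand":0.5}
    - {"translation":[0,0,0],"turn":[0,0,0],"hand":0.5}
    - {"translation":[0,0,-5],"turn":[0,0,0],"hand":0.45}
    - {"translation":[0,0,0],"turn":[0,0,0],"hand":0.4}
    - {"translation":[0,0,0],"turn":[0,0,0],"hand":0.3}
    - {"translation":[0,0,0],"turn":[0,0,0],"hand":0}
    - {"translation":[0,0,0],"turn":[0,0,0],"hand":0}
    - {"translation":[0,0,0],"turn":[0,0,0],"hand":0}
    - {"translation":[0,0,0],"turn":[0,0,0],"hand":0}

```text
time_s: 4.45
eef_pos: [502.3, -411.5, 28.3]
ee_rot: [0.0, 0.964, -0.267, 0.001]
force: [-1.0, -0.2, 5.8]
grip_width: 0.343
grip_force: 68.6
```

Call:
move_arm:
  moves:
    - {"translation":[0,0,-10],"turn":[0,0,0],"hand":0}
    - {"translation":[0,0,-30],"turn":[0,0,0],"hand":0}
    - {"translation":[0,0,-40],"turn":[0,0,0],"hand":0}
    - {"translation":[0,0,-40],"turn":[0,0,0],"hand":0}
    - {"translation":[0,0,0],"turn":[0,0,-0.125],"hand":0}
    - {"translation":[0,0,0],"turn":[0,0,-0.125],"hand":0}
    - {"translation":[0,0,0],"turn":[0,0,-0.025],"hand":0}
    - {"translation":[0,0,0],"turn":[0,0,0],"hand":0}

```text
time_s: 5.12
eef_pos: [501.8, -410.9, 147.1]
ee_rot: [-0.0, 0.991, -0.133, -0.0]
force: [0.7, 0.6, -3.1]
grip_width: 0.338
grip_force: 69.7
```

Run:
```python
from h import *
from rig import sense
r=lambda p,x,y:(np.array([[np.cos(p),-np.sin(p)],[np.sin(p),np.cos(p)]])@[x,y])
g=np.array([607.2,14.8])+r(np.radians(-15),17,-11); print(g)
goto(*g,120,-15,sense())
```

```text
[ 6.20773730e+02 -2.25107856e-01]
at [ 501.8 -410.9  147.1] yaw -15.33 width 0.337589333480988 t 5.1167 F [ 0.7  0.6 -3.1]
shift now [   6.2 -427.5   27.1] after turn [   8.7 -427.4   27.1] turn -0.0057
```

Call:
move_arm:
  moves:
    - {"translation":[0.8,-39,0],"turn":[0,0,-0.0057],"hand":0}
    - {"translation":[0.8,-39,0],"turn":[0,0,0],"hand":0}
    - {"translation":[0.8,-39,0],"turn":[0,0,0],"hand":0}
    - {"translation":[0.8,-39,0],"turn":[0,0,0],"hand":0}
    - {"translation":[0.8,-39,0],"turn":[0,0,0],"hand":0}
    - {"translation":[0.8,-39,0],"turn":[0,0,0],"hand":0}
    - {"translation":[0.8,-39,0],"turn":[0,0,0],"hand":0}
    - {"translation":[0.8,-39,0],"turn":[0,0,0],"hand":0}
    - {"translation":[0.8,-39,0],"turn":[0,0,0],"hand":0}
    - {"translation":[0.8,-39,0],"turn":[0,0,0],"hand":0}

```text
time_s: 5.95
eef_pos: [610.2, -34.4, 147.0]
ee_rot: [-0.0, 0.991, -0.132, -0.001]
force: [0.2, -1.0, -1.0]
grip_width: 0.34
grip_force: 69.6
```

Call:
move_arm:
  moves:
    - {"translation":[0.7,-37.4,0],"turn":[0,0,0],"hand":0}
    - {"translation":[0,0,15],"turn":[0,0,0],"hand":0}
    - {"translation":[0,0,20],"turn":[0,0,0],"hand":0}
    - {"translation":[0,0,20],"turn":[0,0,0],"hand":0}
    - {"translation":[0,0,0],"turn":[0,0,0],"hand":0}
    - {"translation":[0,0,0],"turn":[0,0,0],"hand":0}

```text
time_s: 6.45
eef_pos: [620.0, -0.3, 91.6]
ee_rot: [-0.0, 0.991, -0.131, -0.001]
force: [-0.2, -0.4, -1.3]
grip_width: 0.342
grip_force: 69.8
```

Run:
```python
from h import *
from rig import sense,capture
r=[]
goto(620.8,-.2,39.5,-15,sense())
for n,(u,v) in(("top",(262,150)),("side",(250,190))):
    c=capture(n);np.savez(f"{n}2.npz",**c);a=c["image"][v-50:v+50,u-50:u+50];r.append(cv2.resize(a,(400,400),interpolation=cv2.INTER_CUBIC))
cv2.imwrite("pics/g2.png",np.hstack(r))
```

```text
at [ 6.20e+02 -3.00e-01  9.16e+01] yaw -15.03 width 0.3421615238938246 t 6.45 F [-0.2 -0.4 -1.3]
shift now [ 0.7 -0.3 52.1] after turn [ 0.7 -0.3 52.1] turn -0.0006
```

View pics/g2.png

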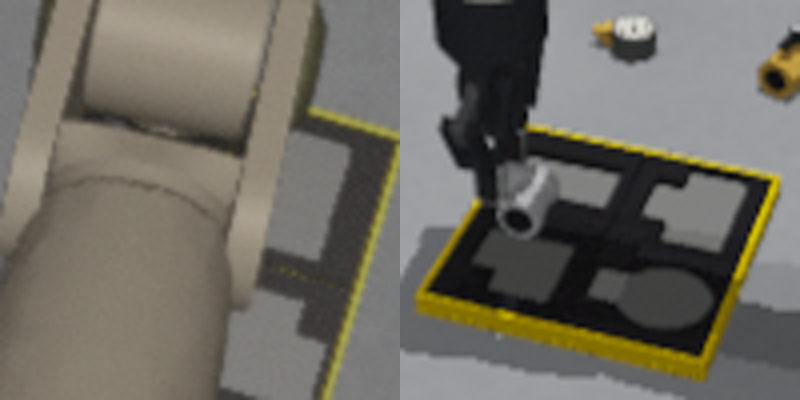

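Side crop: the elbow is held over the L pocket at (525,265). Next I'll check the side-camera geometry against the hand pose.

Run:
```python
from h import *
c=load("side0.npz"); g=cv2.cvtColor(c["image"],cv2.COLOR_BGR2GRAY)
hsv=cv2.cvtColor(c["image"],cv2.COLOR_BGR2HSV)
m=np.zeros((384,512),'u1'); s=np.s_[172:232,205:298]; m[s]=((g>75)&(hsv[...,1]<70))[s]
n,l,st,ce=cv2.connectedComponentsWithStats(m)
for i in range(1,n):
    if st[i,4]>100:
        w=onplane(c,np.argwhere(l==i)[:,::-1],15)[:,:2].astype('f4'); print(ce[i],st[i,4],cv2.minAreaRect(w))
c=load("side2.npz");P=cloud(c);im=c["image"]
g=cv2.cvtColor(im,cv2.COLOR_BGR2GRAY)
k=(P[...,2]>58)&(P[...,2]<102)&(np.abs(P[...,0]-607)<60)&(np.abs(P[...,1]-15)<55)&(g>90)
q=P[k];print(len(q),q.min(0),q.max(0),cv2.minAreaRect(q[:,:2].astype('f4')))
```

```text
[212.85010267 184.46817248] 487 ((653.6483764648438, -60.051597595214844), (77.44412994384766, 178.23516845703125), 9.07911205291748)
[285.44004525 198.54524887] 884 ((489.39630126953125, -22.6195068359375), (182.62417602539062, 267.19189453125), 3.8505403995513916)
[241.15525114 184.99543379] 219 ((583.4710083007812, -83.1310043334961), (43.10259246826172, 77.20704650878906), 76.02471160888672)
[273.83086053 192.22255193] 337 ((484.89453125, -56.68159484863281), (85.16072845458984, 68.42790985107422), 75.8306884765625)
[230.36789298 205.52173913] 299 ((609.5131225585938, 15.363243103027344), (64.10850524902344, 67.10834503173828), 74.56122589111328)
[263.10755814 213.5872093 ] 344 ((512.1032104492188, 44.04975509643555), (86.18008422851562, 58.384517669677734), 3.6036441326141357)
[223.12533333 227.01866667] 375 ((595.5853881835938, 94.03250122070312), (148.67904663085938, 46.85124588012695), 3.561396837234497)
144 [580.35827084  -2.06818441  67.20830806] [638.25448181  47.21440927 101.58354275] ((610.6634521484375, 17.062801361083984), (48.42864990234375, 53.42838668823242), 74.3195571899414)
```

Call:
move_arm:
  moves:
    - {"translation":[0,0,22],"turn":[0,0,0],"hand":0}
    - {"translation":[0,0,15],"turn":[0,0,0],"hand":0}
    - {"translation":[0,0,8],"turn":[0,0,0],"hand":0}
    - {"translation":[0,0,4],"turn":[0,0,0],"hand":0}
    - {"translation":[0,0,2.5],"turn":[0,0,0],"hand":0}
    - {"translation":[0,0,0],"turn":[0,0,0],"hand":0}
    - {"translation":[0,0,0],"turn":[0,0,0],"hand":0}

```text
time_s: 7.13
eef_pos: [621.1, -0.5, 41.8]
ee_rot: [0.0, 0.992, -0.13, 0.001]
force: [0.2, 0.1, -2.0]
grip_width: 0.339
grip_force: 69.9
```

Call:
move_arm:
  moves:
    - {"translation":[0,0,1],"turn":[0,0,0],"hand":0}
    - {"translation":[0,0,1],"turn":[0,0,0],"hand":0}
    - {"translation":[0,0,0],"turn":[0,0,0],"hand":0}

```text
time_s: 7.38
eef_pos: [621.0, -0.5, 39.4]
ee_rot: [0.0, 0.992, -0.13, 0.001]
force: [0.4, 0.3, -0.1]
grip_width: 0.339
grip_force: 70.1
```

Call:
move_arm:
  moves:
    - {"translation":[0,0,0],"turn":[0,0,0],"hand":0.45}
    - {"translation":[0,0,0],"turn":[0,0,0],"hand":0.55}
    - {"translation":[0,0,0],"turn":[0,0,0],"hand":0.6}
    - {"translation":[0,0,-10],"turn":[0,0,0],"hand":0.7}
    - {"translation":[0,0,-25],"turn":[0,0,0],"hand":1}
    - {"translation":[0,0,-35],"turn":[0,0,0],"hand":1}
    - {"translation":[0,0,-35],"turn":[0,0,0],"hand":1}

```text
time_s: 7.97
eef_pos: [620.1, -0.3, 145.4]
ee_rot: [-0.0, 0.992, -0.13, -0.001]
force: [0.5, -0.7, 1.2]
grip_width: 1.005
grip_force: 0.0
```

Run:
```python
from h import *
from rig import sense,capture
for n in["side"]:
    c=capture(n);np.savez("side3.npz",**c);v,u=190,250
    cv2.imwrite("pics/g3.png",cv2.resize(c["image"][v-50:v+50,u-60:u+60],(720,600),interpolation=cv2.INTER_CUBIC))
P=cloud(c);g=cv2.cvtColor(c["image"],cv2.COLOR_BGR2GRAY)
k=(P[...,2]>26)&(P[...,2]<60)&(np.abs(P[...,0]-607)<60)&(np.abs(P[...,1]-15)<55)
q=P[k];print(len(q),np.percentile(q[:,2],[50,97]),cv2.minAreaRect(q[:,:2].astype('f4')))
p=np.radians(-61.8);R=np.array([[np.cos(p),-np.sin(p)],[np.sin(p),np.cos(p)]])
t=np.array([484,412.5])+R@[17,0];print(t)
goto(*t,150,118.2,sense())
```

```text
218 [37.57219079 42.68514071] ((610.37158203125, 18.48916244506836), (51.478233337402344, 54.47328567504883), 77.06593322753906)
[492.033363   397.51784131]
at [623.   -0.7 153.7] yaw -14.89 width 1.0024967613070435 t 8.0167 F [ 1.  -0.   7.1]
shift now [-228.9 -351.2    3.7] after turn [412.8  72.7   3.7] turn -2.3228
```

View pics/g3.png

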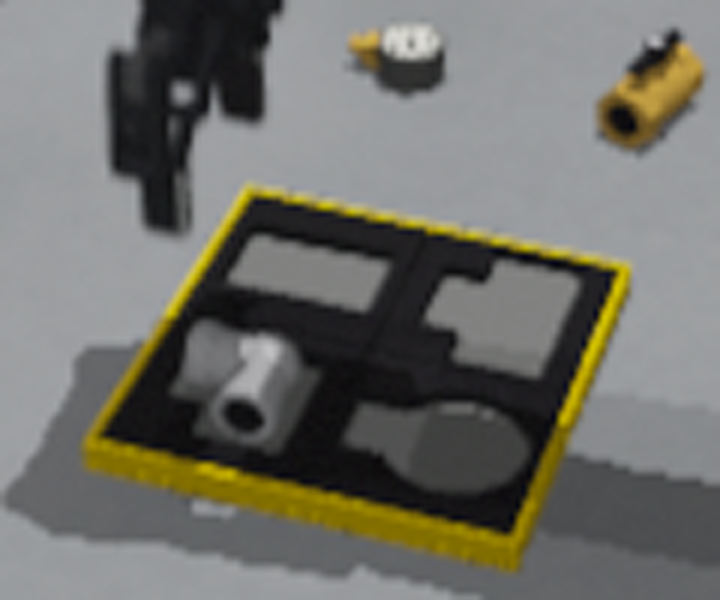

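Elbow lies flat in its nest, at about (240,390) in the crop. Next is the tee.

Call:
move_arm:
  moves:
    - {"translation":[-20.8,-31.9,0],"turn":[0,0,0],"hand":1}
    - {"translation":[-20.8,-31.9,0],"turn":[0,0,0],"hand":1}
    - {"translation":[-20.8,-31.9,0],"turn":[0,0,0],"hand":1}
    - {"translation":[-20.8,-31.9,0],"turn":[0,0,0],"hand":1}
    - {"translation":[-20.8,-31.9,0],"turn":[0,0,0],"hand":1}
    - {"translation":[-20.8,-31.9,0],"turn":[0,0,0],"hand":1}
    - {"translation":[-20.8,-31.9,0],"turn":[0,0,0],"hand":1}
    - {"translation":[-20.8,-31.9,0],"turn":[0,0,0],"hand":1}
    - {"translation":[-20.8,-31.9,0],"turn":[0,0,0],"hand":1}
    - {"translation":[-20.8,-31.9,0],"turn":[0,0,0],"hand":1}

```text
time_s: 8.85
eef_pos: [500.7, 363.1, 144.6]
ee_rot: [-0.0, 0.992, -0.13, 0.0]
force: [0.8, -0.7, -0.5]
grip_width: 0.997
grip_force: 0.0
```

Call:
move_arm:
  moves:
    - {"translation":[-20.9,-32.2,0],"turn":[0,0,0],"hand":1}
    - {"translation":[0,0,0],"turn":[0,0,-0.1223],"hand":1}
    - {"translation":[0,0,0],"turn":[0,0,-0.1223],"hand":1}
    - {"translation":[0,0,0],"turn":[0,0,-0.1223],"hand":1}
    - {"translation":[0,0,0],"turn":[0,0,-0.1223],"hand":1}
    - {"translation":[0,0,0],"turn":[0,0,-0.1223],"hand":1}
    - {"translation":[0,0,0],"turn":[0,0,-0.1223],"hand":1}
    - {"translation":[0,0,0],"turn":[0,0,-0.1223],"hand":1}
    - {"translation":[0,0,0],"turn":[0,0,-0.1223],"hand":1}
    - {"translation":[0,0,0],"turn":[0,0,-0.1223],"hand":1}

```text
time_s: 9.68
eef_pos: [489.7, 397.9, 144.5]
ee_rot: [-0.0, 0.912, 0.411, 0.0]
force: [1.1, -1.5, -0.5]
grip_width: 1.006
grip_force: 0.0
```

Call:
move_arm:
  moves:
    - {"translation":[0,0,8],"turn":[0,0,-0.1223],"hand":1}
    - {"translation":[0,0,8],"turn":[0,0,-0.1223],"hand":1}
    - {"translation":[0,0,8],"turn":[0,0,-0.1223],"hand":1}
    - {"translation":[0,0,8],"turn":[0,0,-0.1223],"hand":1}
    - {"translation":[0,0,8],"turn":[0,0,-0.1223],"hand":1}
    - {"translation":[0,0,8],"turn":[0,0,-0.1223],"hand":1}
    - {"translation":[0,0,8],"turn":[0,0,-0.1223],"hand":1}
    - {"translation":[0,0,8],"turn":[0,0,-0.1223],"hand":1}
    - {"translation":[0,0,8],"turn":[0,0,-0.1223],"hand":1}
    - {"translation":[0,0,0],"turn":[0,0,-0.1214],"hand":1}

```text
time_s: 10.52
eef_pos: [489.1, 397.6, 70.8]
ee_rot: [-0.001, 0.511, 0.86, -0.001]
force: [0.0, -0.9, -0.3]
grip_width: 1.002
grip_force: 0.0
```

Run:
```python
from h import *
from rig import sense
goto(492,397.5,28,118.2,sense())
```

```text
at [489.1 397.6  70.8] yaw 118.53 width 1.0022763955075145 t 10.5167 F [ 0.  -0.9 -0.3]
shift now [-1.5  2.5 42.8] after turn [-1.4  2.5 42.8] turn 0.0058
```

Call:
move_arm:
  moves:
    - {"translation":[-1.5,2.5,15],"turn":[0,0,0.0058],"hand":1}
    - {"translation":[0,0,15],"turn":[0,0,0],"hand":1}
    - {"translation":[0,0,12],"turn":[0,0,0],"hand":0.8}
    - {"translation":[0,0,0],"turn":[0,0,0],"hand":0.6}
    - {"translation":[0,0,0],"turn":[0,0,0],"hand":0.45}
    - {"translation":[0,0,0],"turn":[0,0,0],"hand":0.3}
    - {"translation":[0,0,0],"turn":[0,0,0],"hand":0}
    - {"translation":[0,0,0],"turn":[0,0,0],"hand":0}
    - {"translation":[0,0,0],"turn":[0,0,0],"hand":0}
    - {"translation":[0,0,0],"turn":[0,0,0],"hand":0}

```text
time_s: 11.35
eef_pos: [493.2, 398.0, 31.0]
ee_rot: [0.001, 0.516, 0.856, 0.001]
force: [-0.6, 0.0, 6.2]
grip_width: 0.335
grip_force: 68.9
```

Call:
move_arm:
  moves:
    - {"translation":[0,0,-10],"turn":[0,0,0],"hand":0}
    - {"translation":[0,0,-30],"turn":[0,0,0],"hand":0}
    - {"translation":[0,0,-40],"turn":[0,0,0],"hand":0}
    - {"translation":[0,0,-40],"turn":[0,0,-0.11],"hand":0}
    - {"translation":[0,0,0],"turn":[0,0,-0.12],"hand":0}
    - {"translation":[0,0,0],"turn":[0,0,-0.12],"hand":0}
    - {"translation":[0,0,0],"turn":[0,0,-0.12],"hand":0}
    - {"translation":[0,0,0],"turn":[0,0,-0.12],"hand":0}
    - {"translation":[0,0,0],"turn":[0,0,-0.12],"hand":0}
    - {"translation":[0,0,0],"turn":[0,0,-0.11],"hand":0}

```text
time_s: 12.18
eef_pos: [492.3, 397.6, 150.0]
ee_rot: [-0.0, 0.129, 0.992, -0.0]
force: [0.3, -0.3, -2.4]
grip_width: 0.341
grip_force: 69.7
```

Run:
```python
from h import *
from rig import sense
p=np.radians(-15);R=np.array([[np.cos(p),-np.sin(p)],[np.sin(p),np.cos(p)]])
t=np.array([483,-56.8])+R@[17,0];print(t)
goto(*t,95,165,sense())
```

```text
[499.42073905 -61.19992377]
at [492.3 397.6 150. ] yaw 165.17 width 0.34096561657395874 t 12.1833 F [ 0.3 -0.3 -2.4]
shift now [-124.3 -441.7   55. ] after turn [-125.6 -441.3   55. ] turn 0.0029
```

Call:
move_arm:
  moves:
    - {"translation":[-10.4,-36.8,0],"turn":[0,0,0],"hand":0}
    - {"translation":[-10.4,-36.8,0],"turn":[0,0,0],"hand":0}
    - {"translation":[-10.4,-36.8,0],"turn":[0,0,0],"hand":0}
    - {"translation":[-10.4,-36.8,0],"turn":[0,0,0],"hand":0}
    - {"translation":[-10.4,-36.8,0],"turn":[0,0,0],"hand":0}
    - {"translation":[-10.4,-36.8,0],"turn":[0,0,0],"hand":0}
    - {"translation":[-10.4,-36.8,0],"turn":[0,0,0],"hand":0}
    - {"translation":[-10.4,-36.8,0],"turn":[0,0,0],"hand":0}
    - {"translation":[-10.4,-36.8,0],"turn":[0,0,0],"hand":0}
    - {"translation":[-10.4,-36.8,0],"turn":[0,0,0],"hand":0}

```text
time_s: 13.02
eef_pos: [496.2, 13.6, 150.3]
ee_rot: [0.0, 0.132, 0.991, 0.0]
force: [1.2, 0.0, -1.9]
grip_width: 0.337
grip_force: 69.8
```

Call:
move_arm:
  moves:
    - {"translation":[-10.4,-36.8,0],"turn":[0,0,0],"hand":0}
    - {"translation":[-10.4,-36.8,0],"turn":[0,0,0],"hand":0}
    - {"translation":[0,0,15],"turn":[0,0,0],"hand":0}
    - {"translation":[0,0,25],"turn":[0,0,0],"hand":0}
    - {"translation":[0,0,15],"turn":[0,0,0],"hand":0}
    - {"translation":[0,0,0],"turn":[0,0,0],"hand":0}
    - {"translation":[0,0,0],"turn":[0,0,0],"hand":0}

```text
time_s: 13.6
eef_pos: [497.3, -61.0, 95.0]
ee_rot: [-0.0, 0.132, 0.991, 0.0]
force: [-0.5, -0.1, -2.0]
grip_width: 0.336
grip_force: 70.0
```

Run:
```python
from h import *
from rig import sense,capture
goto(499.4,-61.2,42,165,sense())
c=capture("side");v,u=185,255
cv2.imwrite("pics/g4.png",cv2.resize(c["image"][v-50:v+50,u-60:u+60],(720,600),interpolation=cv2.INTER_CUBIC))
P=cloud(c);g=cv2.cvtColor(c["image"],cv2.COLOR_BGR2GRAY)
k=(P[...,2]>56)&(P[...,2]<100)&(np.abs(P[...,0]-483)<60)&(np.abs(P[...,1]+57)<60)&(g>80)
q=P[k];print(len(q),np.percentile(q[:,2],[3,50,97]),cv2.minAreaRect(q[:,:2].astype('f4')))
```

```text
at [497.3 -61.   95. ] yaw 164.83 width 0.33604177560580734 t 13.6 F [-0.5 -0.1 -2. ]
shift now [-2.   0.4 53. ] after turn [-2.1  0.4 53. ] turn -0.0030
223 [74.54498405 90.39559381 95.42695344] ((470.0457763671875, -50.559600830078125), (79.01905059814453, 57.983604431152344), 46.042503356933594)
```

View pics/g4.png

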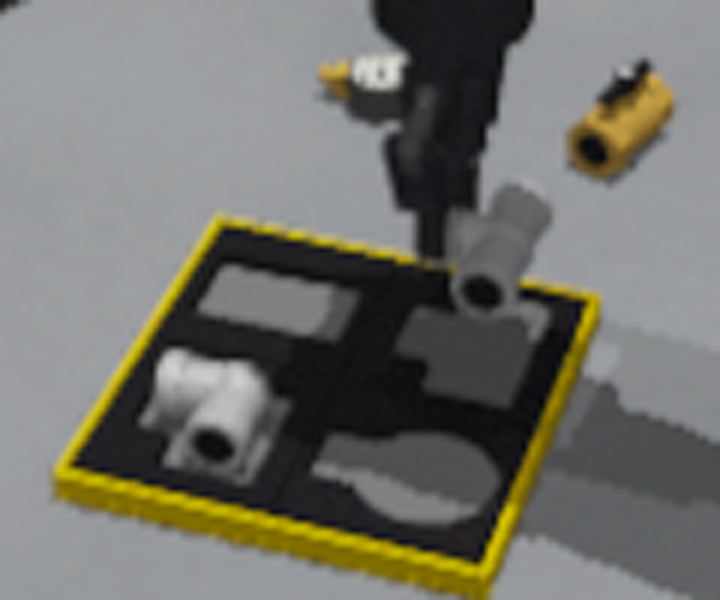

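Crop: the tee is held over its nest with the bar from (480,295) to (530,190). I'll check its angle.

Run:
```python
from h import *
from rig import capture
c=capture("side");P=cloud(c);im=c["image"].astype(int);g=im.mean(-1)
p=np.radians(-15);R=np.array([[np.cos(p),-np.sin(p)],[np.sin(p),np.cos(p)]])
k=(P[...,2]>70)&(P[...,2]<110)&(np.abs(P[...,0]-483)<70)&(np.abs(P[...,1]+57)<70)&(g>70)
q=P[k]; n=(q[:,:2]-[483,-56.8])@R
for y in range(-44,50,8):
    s=(abs(n[:,1]-y)<4)
    if s.sum()>2: print(y,s.sum(),"x",np.round(np.percentile(n[s,0],[0,50,100]),1),"z",np.round(np.percentile(q[s,2],[0,50,95]),1), "xtop",np.round(n[s][q[s,2]>np.percentile(q[s,2],75)][:,0].mean(),1))
```

```text
-36 10 x [-28.  -19.5  -5.1] z [84.5 91.8 94.7] xtop -11.6
-28 25 x [-29.6 -19.7   2. ] z [75.4 90.8 94.9] xtop -13.3
-20 22 x [-26.4 -11.7   6.5] z [ 76.4  92.5 103. ] xtop -0.0
-12 16 x [-27.  -18.2  -2.8] z [82.6 89.9 93.9] xtop -12.5
-4 14 x [-23.6  -9.8  10.8] z [89.9 92.7 94.4] xtop -11.9
4 34 x [-28.4 -14.    8.6] z [74.5 91.7 94.8] xtop -7.0
12 29 x [-25.6  -3.6   6.7] z [78.5 90.1 93.8] xtop -9.2
20 41 x [-27.    6.2  28.1] z [ 76.1  90.2 105.5] xtop 12.9
28 21 x [-27.4 -11.8  21.6] z [82.3 91.6 95. ] xtop -15.8
36 35 x [-28.  -16.5   0.9] z [70.2 89.4 95.2] xtop -13.5
44 5 x [-23.8 -14.7  -3.1] z [71.7 87.5 93.2] xtop -14.7
```

Call:
move_arm:
  moves:
    - {"translation":[-1,0,22],"turn":[0,0,0],"hand":0}
    - {"translation":[0,0,15],"turn":[0,0,0],"hand":0}
    - {"translation":[0,0,8],"turn":[0,0,0],"hand":0}
    - {"translation":[0,0,4],"turn":[0,0,0],"hand":0}
    - {"translation":[0,0,2],"turn":[0,0,0],"hand":0}
    - {"translation":[0,0,0],"turn":[0,0,0],"hand":0}
    - {"translation":[0,0,0],"turn":[0,0,0],"hand":0}

```text
time_s: 14.28
eef_pos: [498.9, -61.5, 44.6]
ee_rot: [0.001, 0.132, 0.991, -0.0]
force: [-0.5, -0.6, -2.7]
grip_width: 0.338
grip_force: 70.0
```

Call:
move_arm:
  moves:
    - {"translation":[0,0,1.5],"turn":[0,0,0],"hand":0}
    - {"translation":[0,0,1],"turn":[0,0,0],"hand":0}
    - {"translation":[0,0,0],"turn":[0,0,0],"hand":0}

```text
time_s: 14.53
eef_pos: [499.1, -61.6, 42.1]
ee_rot: [0.001, 0.132, 0.991, -0.0]
force: [0.7, -0.6, 3.8]
grip_width: 0.337
grip_force: 70.7
```

Call:
move_arm:
  moves:
    - {"translation":[0,0,0],"turn":[0,0,0],"hand":0.45}
    - {"translation":[0,0,0],"turn":[0,0,0],"hand":0.55}
    - {"translation":[0,0,0],"turn":[0,0,0],"hand":0.6}
    - {"translation":[0,0,-10],"turn":[0,0,0],"hand":0.7}
    - {"translation":[0,0,-25],"turn":[0,0,0],"hand":1}
    - {"translation":[0,0,-35],"turn":[0,0,0],"hand":1}
    - {"translation":[0,0,-35],"turn":[0,0,0],"hand":1}
    - {"translation":[0,0,0],"turn":[0,0,0],"hand":1}

```text
time_s: 15.2
eef_pos: [501.0, -62.2, 153.1]
ee_rot: [0.005, 0.132, 0.991, -0.001]
force: [0.3, 0.3, 0.8]
grip_width: 1.001
grip_force: 0.0
```

Run:
```python
from h import *
from rig import sense,capture
goto(400,-254,95,58.2,sense())
c=capture("side");v,u=185,255
cv2.imwrite("pics/g5.png",cv2.resize(c["image"][v-50:v+50,u-60:u+60],(720,600),interpolation=cv2.INTER_CUBIC))
```

```text
at [501.  -62.2 153.1] yaw 164.85 width 1.0007328278736192 t 15.2 F [0.3 0.3 0.8]
shift now [  47.3 -211.5   58.1] after turn [-216.2   15.2   58.1] turn 1.8614
```

View pics/g5.png

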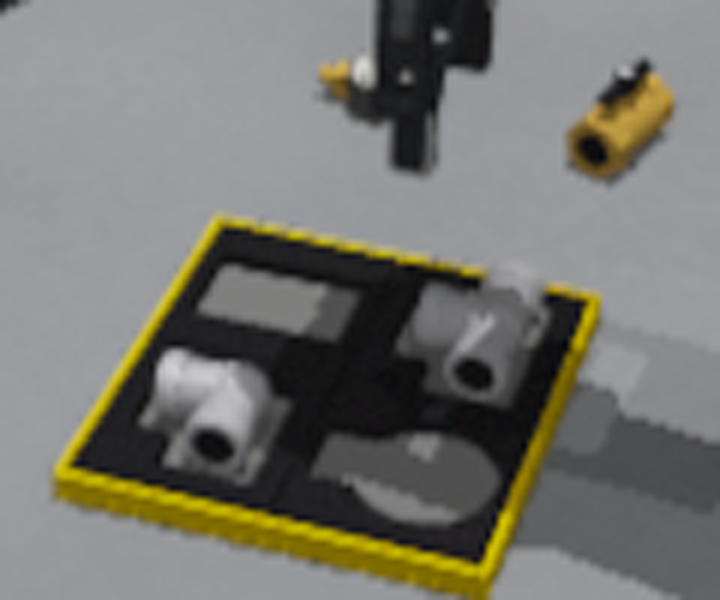

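Tee is in its nest, at about (475,340) in the crop. Next is the valve.

Call:
move_arm:
  moves:
    - {"translation":[7.9,-35.2,0],"turn":[0,0,0],"hand":1}
    - {"translation":[7.9,-35.2,0],"turn":[0,0,0],"hand":1}
    - {"translation":[7.9,-35.2,0],"turn":[0,0,0],"hand":1}
    - {"translation":[7.9,-35.2,0],"turn":[0,0,0],"hand":1}
    - {"translation":[7.9,-35.2,0],"turn":[0,0,0],"hand":1}
    - {"translation":[7.9,-35.2,0],"turn":[0,0,0],"hand":1}
    - {"translation":[0,0,0],"turn":[0,0,0.12],"hand":1}
    - {"translation":[0,0,0],"turn":[0,0,0.12],"hand":1}
    - {"translation":[0,0,0],"turn":[0,0,0.12],"hand":1}
    - {"translation":[0,0,0],"turn":[0,0,0.12],"hand":1}

```text
time_s: 16.08
eef_pos: [397.0, -252.7, 145.7]
ee_rot: [-0.001, 0.367, 0.93, 0.0]
force: [0.6, 0.0, 0.8]
grip_width: 1.003
grip_force: 0.0
```

Call:
move_arm:
  moves:
    - {"translation":[0,0,5],"turn":[0,0,0.12],"hand":1}
    - {"translation":[0,0,5],"turn":[0,0,0.12],"hand":1}
    - {"translation":[0,0,5],"turn":[0,0,0.12],"hand":1}
    - {"translation":[0,0,5],"turn":[0,0,0.12],"hand":1}
    - {"translation":[0,0,5],"turn":[0,0,0.12],"hand":1}
    - {"translation":[0,0,5],"turn":[0,0,0.12],"hand":1}
    - {"translation":[0,0,5],"turn":[0,0,0.12],"hand":1}
    - {"translation":[0,0,5],"turn":[0,0,0.12],"hand":1}
    - {"translation":[0,0,5],"turn":[0,0,0.12],"hand":1}
    - {"translation":[0,0,5],"turn":[0,0,0.12],"hand":1}

```text
time_s: 16.92
eef_pos: [397.1, -252.5, 95.6]
ee_rot: [-0.001, 0.828, 0.561, -0.0]
force: [-0.1, 0.4, 0.3]
grip_width: 1.005
grip_force: 0.0
```

Call:
move_arm:
  moves:
    - {"translation":[0,0,0],"turn":[0,0,0.12],"hand":1}
    - {"translation":[0,0,0],"turn":[0,0,0.0614],"hand":1}
    - {"translation":[0,0,0],"turn":[0,0,0],"hand":1}

```text
time_s: 17.17
eef_pos: [397.1, -252.5, 95.8]
ee_rot: [-0.001, 0.874, 0.485, -0.0]
force: [0.2, 0.2, -0.0]
grip_width: 0.998
grip_force: 0.0
```

Run:
```python
from h import *
from rig import sense
goto(400,-254,28,58.2,sense())
```

```text
at [ 397.1 -252.5   95.8] yaw 58.06 width 0.9982595371146588 t 17.1667 F [ 0.2  0.2 -0. ]
shift now [ 0.3  3.2 67.8] after turn [ 0.2  3.2 67.8] turn -0.0024
```

Call:
move_arm:
  moves:
    - {"translation":[0.3,3.2,20],"turn":[0,0,0],"hand":1}
    - {"translation":[0,0,27],"turn":[0,0,0],"hand":1}
    - {"translation":[0,0,20],"turn":[0,0,0],"hand":0.8}
    - {"translation":[0,0,0],"turn":[0,0,0],"hand":0.6}
    - {"translation":[0,0,0],"turn":[0,0,0],"hand":0.45}
    - {"translation":[0,0,0],"turn":[0,0,0],"hand":0.3}
    - {"translation":[0,0,0],"turn":[0,0,0],"hand":0}
    - {"translation":[0,0,0],"turn":[0,0,0],"hand":0}
    - {"translation":[0,0,0],"turn":[0,0,0],"hand":0}
    - {"translation":[0,0,0],"turn":[0,0,0],"hand":0}

```text
time_s: 18.0
eef_pos: [400.9, -254.8, 30.8]
ee_rot: [0.001, 0.874, 0.486, 0.0]
force: [-1.0, 0.9, 7.1]
grip_width: 0.368
grip_force: 69.8
```

Call:
move_arm:
  moves:
    - {"translation":[0,0,-10],"turn":[0,0,0],"hand":0}
    - {"translation":[0,0,-30],"turn":[0,0,0],"hand":0}
    - {"translation":[0,0,-40],"turn":[0,0,0],"hand":0}
    - {"translation":[0,0,-40],"turn":[0,0,0.12],"hand":0}
    - {"translation":[0,0,0],"turn":[0,0,0.12],"hand":0}
    - {"translation":[0,0,0],"turn":[0,0,0.12],"hand":0}
    - {"translation":[0,0,0],"turn":[0,0,0.12],"hand":0}
    - {"translation":[0,0,0],"turn":[0,0,0.12],"hand":0}
    - {"translation":[0,0,0],"turn":[0,0,0.12],"hand":0}
    - {"translation":[0,0,0],"turn":[0,0,0.12],"hand":0}

```text
time_s: 18.83
eef_pos: [400.2, -254.1, 150.3]
ee_rot: [0.0, 0.996, 0.085, 0.0]
force: [-0.5, -0.2, -2.1]
grip_width: 0.369
grip_force: 70.4
```

Call:
move_arm:
  moves:
    - {"translation":[0,0,0],"turn":[0,0,0.12],"hand":0}
    - {"translation":[0,0,0],"turn":[0,0,0.12],"hand":0}
    - {"translation":[0,0,0],"turn":[0,0,0.12],"hand":0}
    - {"translation":[0,0,0],"turn":[0,0,0.077],"hand":0}
    - {"translation":[0,0,0],"turn":[0,0,0],"hand":0}

```text
time_s: 19.25
eef_pos: [400.2, -254.1, 150.2]
ee_rot: [0.0, 0.991, -0.132, 0.0]
force: [-0.1, 0.4, -2.1]
grip_width: 0.374
grip_force: 70.4
```

Run:
```python
from h import *
from rig import sense
goto(581.5,-83,95,-15,sense())
```

```text
at [ 400.2 -254.1  150.2] yaw -15.12 width 0.3735809464811835 t 19.25 F [-0.1  0.4 -2.1]
shift now [ 130.3 -212.5   55.2] after turn [ 130.8 -212.2   55.2] turn -0.0021
```

Call:
move_arm:
  moves:
    - {"translation":[18.6,-30.3,0],"turn":[0,0,0],"hand":0}
    - {"translation":[18.6,-30.3,0],"turn":[0,0,0],"hand":0}
    - {"translation":[18.6,-30.3,0],"turn":[0,0,0],"hand":0}
    - {"translation":[18.6,-30.3,0],"turn":[0,0,0],"hand":0}
    - {"translation":[18.6,-30.3,0],"turn":[0,0,0],"hand":0}
    - {"translation":[18.6,-30.3,0],"turn":[0,0,0],"hand":0}
    - {"translation":[18.6,-30.4,0],"turn":[0,0,0],"hand":0}
    - {"translation":[0,0,25],"turn":[0,0,0],"hand":0}
    - {"translation":[0,0,25],"turn":[0,0,0],"hand":0}
    - {"translation":[0,0,0],"turn":[0,0,0],"hand":0}

```text
time_s: 20.08
eef_pos: [578.8, -81.6, 95.3]
ee_rot: [-0.001, 0.992, -0.129, -0.004]
force: [-0.7, 0.3, -3.2]
grip_width: 0.366
grip_force: 70.3
```

Run:
```python
from h import *
from rig import sense,capture
goto(581.5,-83,42,-15,sense())
c=capture("side");v,u=185,250;P=cloud(c)
cv2.imwrite("pics/g6.png",cv2.resize(c["image"][v-50:v+50,u-60:u+60],(720,600),interpolation=cv2.INTER_CUBIC))
hsv=cv2.cvtColor(c["image"],cv2.COLOR_BGR2HSV)
k=(P[...,2]>60)&(P[...,2]<130)&(np.abs(P[...,0]-581)<70)&(np.abs(P[...,1]+83)<70)&(cv2.inRange(hsv,(10,90,50),(32,255,255))>0)
q=P[k];print(len(q),np.percentile(q[:,2],[3,50,97]),cv2.minAreaRect(q[:,:2].astype('f4')))
```

```text
at [578.8 -81.6  95.3] yaw -14.77 width 0.3659185398731215 t 20.0833 F [-0.7  0.3 -3.2]
shift now [ 2.9  0.7 53.3] after turn [ 3.   0.6 53.3] turn 0.0040
160 [ 69.53435831  90.09525341 123.42850814] ((579.1821899414062, -75.97381591796875), (77.31055450439453, 56.71294403076172), 26.85972023010254)
```

View pics/g6.png

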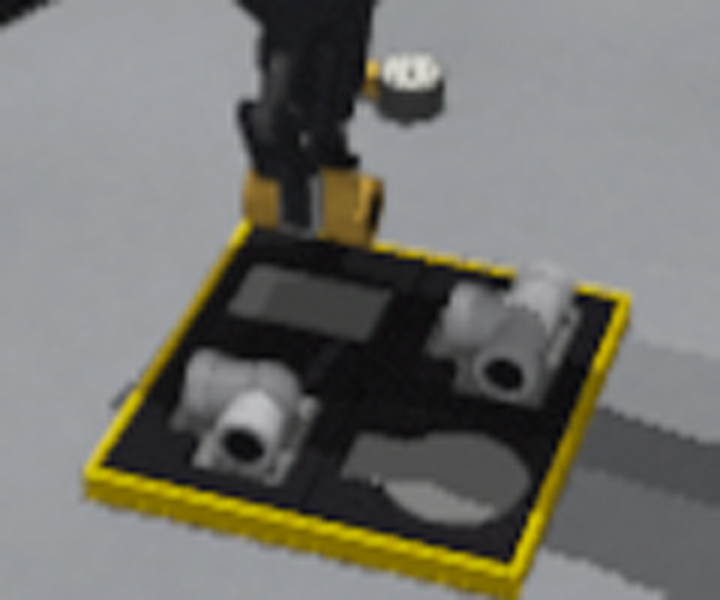

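Crop: the valve is level and aligned above its pocket, around (315,300).

Call:
move_arm:
  moves:
    - {"translation":[1.5,0.5,22],"turn":[0,0,0],"hand":0}
    - {"translation":[0,0,15],"turn":[0,0,0],"hand":0}
    - {"translation":[0,0,8],"turn":[0,0,0],"hand":0}
    - {"translation":[0,0,4],"turn":[0,0,0],"hand":0}
    - {"translation":[0,0,2],"turn":[0,0,0],"hand":0}
    - {"translation":[0,0,0],"turn":[0,0,0],"hand":0}
    - {"translation":[0,0,0],"turn":[0,0,0],"hand":0}

```text
time_s: 20.72
eef_pos: [582.8, -84.0, 49.4]
ee_rot: [0.0, 0.991, -0.13, 0.001]
force: [-0.4, -0.5, -2.6]
grip_width: 0.37
grip_force: 70.4
```

Call:
move_arm:
  moves:
    - {"translation":[0,0,1],"turn":[0,0,0],"hand":0}
    - {"translation":[0,0,1],"turn":[0,0,0],"hand":0}
    - {"translation":[0,0,0],"turn":[0,0,0],"hand":0}

```text
time_s: 20.97
eef_pos: [582.3, -83.8, 46.4]
ee_rot: [0.0, 0.991, -0.13, 0.0]
force: [0.2, -0.4, -2.7]
grip_width: 0.371
grip_force: 70.4
```

Call:
move_arm:
  moves:
    - {"translation":[0,0,2],"turn":[0,0,0],"hand":0}
    - {"translation":[0,0,1.5],"turn":[0,0,0],"hand":0}
    - {"translation":[0,0,0],"turn":[0,0,0],"hand":0}
    - {"translation":[0,0,0],"turn":[0,0,0],"hand":0}

```text
time_s: 21.3
eef_pos: [582.2, -83.8, 42.6]
ee_rot: [-0.0, 0.991, -0.13, -0.0]
force: [0.3, 0.5, -2.0]
grip_width: 0.366
grip_force: 70.4
```

Call:
move_arm:
  moves:
    - {"translation":[0,0,1],"turn":[0,0,0],"hand":0}
    - {"translation":[0,0,0],"turn":[0,0,0],"hand":0}
    - {"translation":[0,0,0],"turn":[0,0,0],"hand":0.45}
    - {"translation":[0,0,0],"turn":[0,0,0],"hand":0.55}
    - {"translation":[0,0,0],"turn":[0,0,0],"hand":0.6}
    - {"translation":[0,0,-10],"turn":[0,0,0],"hand":0.7}
    - {"translation":[0,0,-25],"turn":[0,0,0],"hand":0.8}
    - {"translation":[0,0,-35],"turn":[0,0,0],"hand":1}
    - {"translation":[0,0,-35],"turn":[0,0,0],"hand":1}
    - {"translation":[0,0,0],"turn":[0,0,0],"hand":1}

```text
time_s: 22.13
eef_pos: [585.0, -84.6, 154.7]
ee_rot: [0.001, 0.991, -0.13, 0.006]
force: [0.9, -0.1, 1.0]
grip_width: 1.003
grip_force: 0.0
```

Run:
```python
from h import *
from rig import sense,capture
goto(376,281,100,150,sense())
c=capture("side");np.savez("side7.npz",**c);v,u=185,250;P=cloud(c)
b=c["image"]
cv2.imwrite("pics/g7.png",np.hstack([cv2.resize(b[v-50:v+50,u-60:u+60],(480,400),interpolation=cv2.INTER_CUBIC),cv2.resize(b[260:310,290:340],(300,400))]))
hsv=cv2.cvtColor(b,cv2.COLOR_BGR2HSV)
# gauge in side: all points & brass & white
k=(P[...,2]>6)&(np.hypot(P[...,0]-384,P[...,1]-278)<55)
br=cv2.inRange(hsv,(12,90,70),(32,255,255))>0
q=P[k&~br];print("case",cv2.minEnclosingCircle(q[:,:2].astype('f4')))
q=P[k&br];print("brass",np.median(q,0),len(q))
ct=load("top0.npz");Pt=cloud(ct);hs=cv2.cvtColor(ct["image"],cv2.COLOR_BGR2HSV);br=cv2.inRange(hs,(12,90,70),(32,255,255))>0
k=(Pt[...,2]>6)&(np.hypot(Pt[...,0]-384,Pt[...,1]-278)<55)
print("top case",cv2.minEnclosingCircle(Pt[k&~br][:,:2].astype('f4')),np.median(Pt[k&br],0))
```

```text
at [585.  -84.6 154.7] yaw -14.97 width 1.003270093706144 t 22.1333 F [ 0.9 -0.1  1. ]
shift now [-296.4 -299.2   54.7] after turn [363.8 212.1  54.7] turn -2.8793
case ((386.40777587890625, 279.8598327636719), 36.011314392089844)
brass [408.6790545  268.76701624  22.41582931] 77
top case ((376.8165283203125, 276.859619140625), 45.63175582885742) [406.10492415 261.20540188  22.68583839]
```

View pics/g7.png

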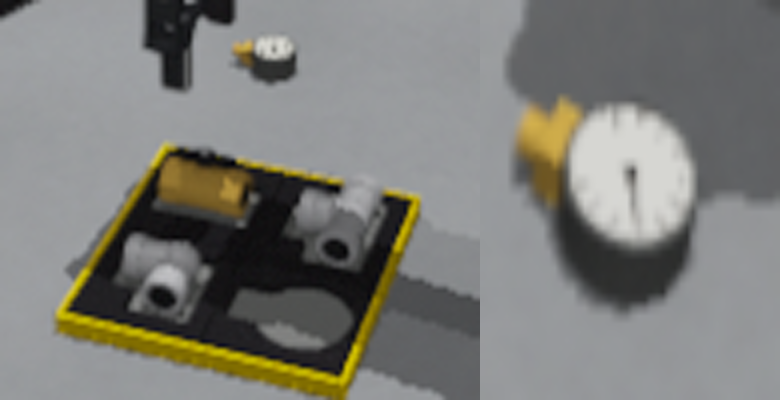

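Valve lies in its nest (crop (205,190)). I'll refine the gauge position from both views.

Run:
```python
from h import *
for n,(u,v),r in(("top0",(146,222),24),("side7",(314,285),26)):
    c=load(n+".npz");b=c["image"];hsv=cv2.cvtColor(b,cv2.COLOR_BGR2HSV)
    s=np.s_[v-r:v+r,u-r:u+r]
    for nm,mk,h in(("dial",cv2.inRange(hsv,(0,0,150),(180,60,255)),28),("brass",cv2.inRange(hsv,(12,90,70),(32,255,255)),22)):
        m=np.zeros((384,512),'u1');m[s]=mk[s]
        k=max(cv2.findContours(m,0,1)[0],key=cv2.contourArea).reshape(-1,2)
        if nm=="dial":
            w=onplane(c,k,h)[:,:2].astype('f4');(e,ax,_)=cv2.fitEllipse(w);d=np.array(e);print(n,"dial",d,ax)
        else:
            w=onplane(c,np.argwhere(m)[:,::-1],h)[:,:2];x=w.mean(0);print("brass",x,"dist",np.hypot(*(x-d)),"yaw",np.degrees(np.arctan2(*(x-d)[::-1])))
```

```text
top0 dial [374.98562622 281.62207031] (44.415218353271484, 45.19563674926758)
brass [405.39428302 261.82020038] dist 36.287745333786226 yaw -33.07184761874225
side7 dial [385.24893188 289.06832886] (122.43623352050781, 168.69337463378906)
brass [408.86785583 268.31305392] dist 31.44256678226645 yaw -41.30758859298152
```

Call:
move_arm:
  moves:
    - {"translation":[-27,-27.3,0],"turn":[0,0,0],"hand":1}
    - {"translation":[-27,-27.3,0],"turn":[0,0,0],"hand":1}
    - {"translation":[-27,-27.3,0],"turn":[0,0,0],"hand":1}
    - {"translation":[-27,-27.3,0],"turn":[0,0,0],"hand":1}
    - {"translation":[-27,-27.3,0],"turn":[0,0,0],"hand":1}
    - {"translation":[-27,-27.3,0],"turn":[0,0,0],"hand":1}
    - {"translation":[-27,-27.3,0],"turn":[0,0,0],"hand":1}
    - {"translation":[-27,-27.3,0],"turn":[0,0,0],"hand":1}
    - {"translation":[-27,-27.3,0],"turn":[0,0,0],"hand":1}
    - {"translation":[-27,-27.3,0],"turn":[0,0,0],"hand":1}
  grip_force: 40

```text
time_s: 23.02
eef_pos: [390.5, 251.0, 146.6]
ee_rot: [0.0, 0.991, -0.131, -0.0]
force: [0.5, -0.2, -0.8]
grip_width: 1.0
grip_force: 0.0
```

Call:
move_arm:
  moves:
    - {"translation":[-27,-27.3,0],"turn":[0,0,0],"hand":1}
    - {"translation":[0,0,0],"turn":[0,0,-0.12],"hand":1}
    - {"translation":[0,0,0],"turn":[0,0,-0.12],"hand":1}
    - {"translation":[0,0,0],"turn":[0,0,-0.12],"hand":1}
    - {"translation":[0,0,0],"turn":[0,0,-0.12],"hand":1}
    - {"translation":[0,0,0],"turn":[0,0,-0.12],"hand":1}
    - {"translation":[0,0,0],"turn":[0,0,-0.12],"hand":1}
    - {"translation":[0,0,0],"turn":[0,0,-0.12],"hand":1}
    - {"translation":[0,0,0],"turn":[0,0,-0.12],"hand":1}
    - {"translation":[0,0,0],"turn":[0,0,-0.12],"hand":1}

```text
time_s: 23.85
eef_pos: [372.7, 282.9, 146.4]
ee_rot: [-0.0, 0.916, 0.401, -0.001]
force: [0.0, -0.3, -0.2]
grip_width: 0.999
grip_force: 0.0
```

Call:
move_arm:
  moves:
    - {"translation":[0,0,5],"turn":[0,0,-0.12],"hand":1}
    - {"translation":[0,0,5],"turn":[0,0,-0.12],"hand":1}
    - {"translation":[0,0,5],"turn":[0,0,-0.12],"hand":1}
    - {"translation":[0,0,5],"turn":[0,0,-0.12],"hand":1}
    - {"translation":[0,0,5],"turn":[0,0,-0.12],"hand":1}
    - {"translation":[0,0,5],"turn":[0,0,-0.12],"hand":1}
    - {"translation":[0,0,5],"turn":[0,0,-0.12],"hand":1}
    - {"translation":[0,0,5],"turn":[0,0,-0.12],"hand":1}
    - {"translation":[0,0,5],"turn":[0,0,-0.12],"hand":1}
    - {"translation":[0,0,5],"turn":[0,0,-0.12],"hand":1}

```text
time_s: 24.68
eef_pos: [372.6, 282.9, 96.2]
ee_rot: [-0.0, 0.53, 0.848, -0.0]
force: [-0.4, 0.2, -0.2]
grip_width: 1.001
grip_force: 0.0
```

Call:
move_arm:
  moves:
    - {"translation":[0,0,5],"turn":[0,0,-0.12],"hand":1}
    - {"translation":[0,0,5],"turn":[0,0,-0.12],"hand":1}
    - {"translation":[0,0,5],"turn":[0,0,-0.12],"hand":1}
    - {"translation":[0,0,5],"turn":[0,0,-0.12],"hand":1}
    - {"translation":[0,0,0],"turn":[0,0,-0.1018],"hand":1}
    - {"translation":[0,0,0],"turn":[0,0,0],"hand":1}

```text
time_s: 25.18
eef_pos: [372.6, 282.8, 76.3]
ee_rot: [-0.001, 0.266, 0.964, -0.0]
force: [-0.7, -0.2, -0.0]
grip_width: 0.999
grip_force: 0.0
```

Run:
```python
from h import *
from rig import sense,capture
goto(376,282,24,149,sense())
c=capture("side")
cv2.imwrite("pics/g8.png",cv2.resize(c["image"][230:310,264:364],(750,600),interpolation=cv2.INTER_CUBIC))
```

```text
at [372.6 282.8  76.3] yaw 149.19 width 0.9992584307237129 t 25.1833 F [-0.7 -0.2 -0. ]
shift now [-3.4  1.  52.3] after turn [-3.4  1.  52.3] turn 0.0033
```

View pics/g8.png

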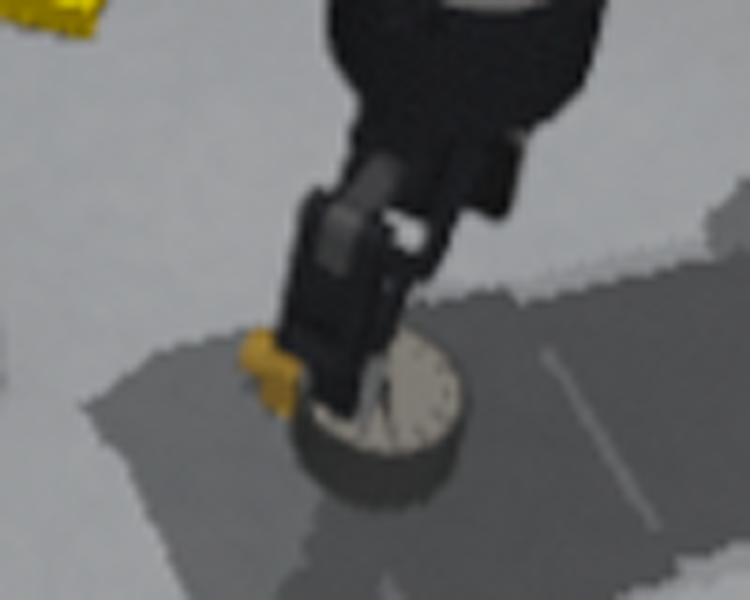

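Crop: fingers straddle the gauge dial at (400,390), with the stem to the left at (270,370) and clear of the closing line. Lowering now.

Call:
move_arm:
  moves:
    - {"translation":[-3.4,1,15],"turn":[0,0,0],"hand":1}
    - {"translation":[0,0,15],"turn":[0,0,0],"hand":1}
    - {"translation":[0,0,12],"turn":[0,0,0],"hand":1}
    - {"translation":[0,0,8],"turn":[0,0,0],"hand":1}
    - {"translation":[0,0,2],"turn":[0,0,0],"hand":0.9}
    - {"translation":[0,0,0],"turn":[0,0,0],"hand":0.8}
    - {"translation":[0,0,0],"turn":[0,0,0],"hand":0.7}

```text
time_s: 25.82
eef_pos: [376.7, 282.3, 25.3]
ee_rot: [0.0, 0.268, 0.963, 0.0]
force: [-0.1, 0.2, -0.4]
grip_width: 0.703
grip_force: 0.0
```

Call:
move_arm:
  moves:
    - {"translation":[0,0,0],"turn":[0,0,0],"hand":0.65}
    - {"translation":[0,0,0],"turn":[0,0,0],"hand":0.6}
    - {"translation":[0,0,0],"turn":[0,0,0],"hand":0.5}
    - {"translation":[0,0,0],"turn":[0,0,0],"hand":0.3}
    - {"translation":[0,0,0],"turn":[0,0,0],"hand":0.3}
    - {"translation":[0,0,0],"turn":[0,0,0],"hand":0.3}

```text
time_s: 26.32
eef_pos: [376.8, 282.4, 25.8]
ee_rot: [0.001, 0.267, 0.964, 0.0]
force: [-1.5, -1.9, 5.7]
grip_width: 0.615
grip_force: 41.1
```

Call:
move_arm:
  moves:
    - {"translation":[0,0,-5],"turn":[0,0,0],"hand":0.3}
    - {"translation":[0,0,-15],"turn":[0,0,0],"hand":0.3}
    - {"translation":[0,0,-25],"turn":[0,0,0],"hand":0.3}
    - {"translation":[0,0,-25],"turn":[0,0,0],"hand":0.3}
    - {"translation":[0,0,-20],"turn":[0,0,-0.1],"hand":0.3}
    - {"translation":[0,0,-10],"turn":[0,0,-0.1],"hand":0.3}
    - {"translation":[0,0,0],"turn":[0,0,-0.079],"hand":0.3}
    - {"translation":[0,0,0],"turn":[0,0,0],"hand":0.3}

```text
time_s: 26.98
eef_pos: [376.6, 282.3, 125.8]
ee_rot: [0.001, 0.129, 0.992, 0.0]
force: [0.5, 0.6, -1.7]
grip_width: 0.615
grip_force: 42.4
```

Run:
```python
from h import *
from rig import sense
goto(499.5,43.9,90,165,sense())
```

```text
at [376.6 282.3 125.8] yaw 165.12 width 0.6154150319579464 t 26.9833 F [ 0.5  0.6 -1.7]
shift now [-180.  -198.8   35.8] after turn [-180.4 -198.4   35.8] turn 0.0021
```

Call:
move_arm:
  moves:
    - {"translation":[-15,-16.5,0],"turn":[0,0,0],"hand":0.3}
    - {"translation":[-25,-27.5,0],"turn":[0,0,0],"hand":0.3}
    - {"translation":[-25,-27.5,0],"turn":[0,0,0],"hand":0.3}
    - {"translation":[-25,-27.5,0],"turn":[0,0,0],"hand":0.3}
    - {"translation":[-25,-27.5,0],"turn":[0,0,0],"hand":0.3}
    - {"translation":[-25,-27.5,0],"turn":[0,0,0],"hand":0.3}
    - {"translation":[-25,-27.5,0],"turn":[0,0,0],"hand":0.3}
    - {"translation":[-15.2,-17,0],"turn":[0,0,0],"hand":0.3}
    - {"translation":[0,0,15],"turn":[0,0,0],"hand":0.3}
    - {"translation":[0,0,15],"turn":[0,0,0],"hand":0.3}

```text
time_s: 27.82
eef_pos: [499.6, 42.3, 94.6]
ee_rot: [0.001, 0.134, 0.991, -0.0]
force: [0.9, 1.2, -2.3]
grip_width: 0.617
grip_force: 42.6
```

Call:
move_arm:
  moves:
    - {"translation":[0,0,0],"turn":[0,0,0],"hand":0.3}
    - {"translation":[0,0,0],"turn":[0,0,0],"hand":0.3}

```text
time_s: 27.98
eef_pos: [498.5, 43.8, 94.4]
ee_rot: [-0.001, 0.132, 0.991, 0.0]
force: [-0.1, 0.8, -1.8]
grip_width: 0.615
grip_force: 42.6
```

Run:
```python
from h import *
from rig import sense,capture
goto(499.5,43.9,37,165,sense())
c=capture("side");P=cloud(c);v,u=185,265
cv2.imwrite("pics/g9.png",cv2.resize(c["image"][v-50:v+50,u-60:u+60],(720,600),interpolation=cv2.INTER_CUBIC))
hsv=cv2.cvtColor(c["image"],cv2.COLOR_BGR2HSV)
k=(P[...,2]>60)&(P[...,2]<100)&(np.abs(P[...,0]-509)<60)&(np.abs(P[...,1]-41)<60)&(cv2.inRange(hsv,(10,90,40),(30,255,255))>0)
q=P[k];print(len(q),np.median(q,0),q.max(0),q.min(0))
```

```text
at [498.5  43.8  94.4] yaw 164.87 width 0.6154437249291022 t 27.9833 F [-0.1  0.8 -1.8]
shift now [-0.9  0.3 57.4] after turn [-0.9  0.3 57.4] turn -0.0023
47 [535.21723375  43.12421114  86.19606265] [546.87729631  56.03971427  94.70376803] [523.69203177  32.02887525  70.53627511]
```

View pics/g9.png

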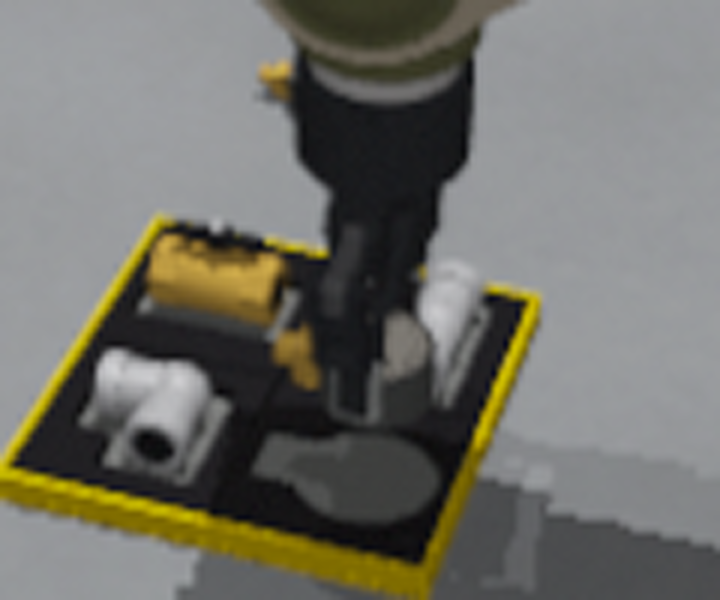

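Crop: the gauge stem direction, (-80,-20) px, matches the slot direction, (-115,-25) px. Lowering gently.

Call:
move_arm:
  moves:
    - {"translation":[-0.5,0,15],"turn":[0,0,0],"hand":0.3}
    - {"translation":[0,0,15],"turn":[0,0,0],"hand":0.3}
    - {"translation":[0,0,10],"turn":[0,0,0],"hand":0.3}
    - {"translation":[0,0,6],"turn":[0,0,0],"hand":0.3}
    - {"translation":[0,0,4],"turn":[0,0,0],"hand":0.3}
    - {"translation":[0,0,2],"turn":[0,0,0],"hand":0.3}
    - {"translation":[0,0,1],"turn":[0,0,0],"hand":0.3}
    - {"translation":[0,0,0],"turn":[0,0,0],"hand":0.3}
    - {"translation":[0,0,0],"turn":[0,0,0],"hand":0.3}

```text
time_s: 28.78
eef_pos: [499.8, 43.6, 42.2]
ee_rot: [0.0, 0.131, 0.991, -0.0]
force: [-0.8, 0.0, -1.4]
grip_width: 0.614
grip_force: 42.6
```

Call:
move_arm:
  moves:
    - {"translation":[0,0,1],"turn":[0,0,0],"hand":0.3}
    - {"translation":[0,0,1],"turn":[0,0,0],"hand":0.3}
    - {"translation":[0,0,0],"turn":[0,0,0],"hand":0.3}
    - {"translation":[0,0,0],"turn":[0,0,0],"hand":0.3}

```text
time_s: 29.12
eef_pos: [499.5, 43.6, 39.8]
ee_rot: [-0.0, 0.131, 0.991, -0.0]
force: [-1.1, -0.9, -2.1]
grip_width: 0.614
grip_force: 42.6
```

Call:
move_arm:
  moves:
    - {"translation":[0,0,1],"turn":[0,0,0],"hand":0.3}
    - {"translation":[0,0,1],"turn":[0,0,0],"hand":0.3}
    - {"translation":[0,0,0],"turn":[0,0,0],"hand":0.3}
    - {"translation":[0,0,0],"turn":[0,0,0],"hand":0.3}

```text
time_s: 29.45
eef_pos: [499.5, 43.6, 37.7]
ee_rot: [-0.0, 0.131, 0.991, 0.0]
force: [0.4, 0.4, -0.7]
grip_width: 0.613
grip_force: 42.6
```

Call:
move_arm:
  moves:
    - {"translation":[0,0,0.6],"turn":[0,0,0],"hand":0.3}
    - {"translation":[0,0,0],"turn":[0,0,0],"hand":0.3}
    - {"translation":[0,0,0],"turn":[0,0,0],"hand":0.3}

```text
time_s: 29.7
eef_pos: [499.5, 43.6, 37.2]
ee_rot: [-0.0, 0.131, 0.991, 0.0]
force: [-0.3, -0.1, -1.2]
grip_width: 0.615
grip_force: 42.6
```

Call:
move_arm:
  moves:
    - {"translation":[0,0,0.6],"turn":[0,0,0],"hand":0.3}
    - {"translation":[0,0,0],"turn":[0,0,0],"hand":0.3}
    - {"translation":[0,0,0],"turn":[0,0,0],"hand":0.3}

```text
time_s: 29.95
eef_pos: [499.5, 43.6, 36.8]
ee_rot: [0.0, 0.131, 0.991, 0.0]
force: [-0.6, -0.1, 3.2]
grip_width: 0.617
grip_force: 42.9
```

Call:
move_arm:
  moves:
    - {"translation":[0,0,0.6],"turn":[0,0,0],"hand":0.3}
    - {"translation":[0,0,0],"turn":[0,0,0],"hand":0.3}
    - {"translation":[0,0,0],"turn":[0,0,0],"hand":0.3}

```text
time_s: 30.2
eef_pos: [499.6, 43.6, 36.8]
ee_rot: [0.0, 0.131, 0.991, -0.0]
force: [-5.8, 0.2, 10.4]
grip_width: 0.614
grip_force: 43.9
```

Contact with the floor at the expected height. Releasing gently.

Call:
move_arm:
  moves:
    - {"translation":[0,0,-0.6],"turn":[0,0,0],"hand":0.55}
    - {"translation":[0,0,0],"turn":[0,0,0],"hand":0.65}
    - {"translation":[0,0,0],"turn":[0,0,0],"hand":0.72}
    - {"translation":[0,0,0],"turn":[0,0,0],"hand":0.78}
    - {"translation":[0,0,-4],"turn":[0,0,0],"hand":0.78}
    - {"translation":[0,0,-15],"turn":[0,0,0],"hand":0.78}
    - {"translation":[0,0,-25],"turn":[0,0,0],"hand":0.78}
    - {"translation":[0,0,-35],"turn":[0,0,0],"hand":0.8}
    - {"translation":[0,0,-35],"turn":[0,0,0],"hand":1}
    - {"translation":[35,-10,-10],"turn":[0,0,0],"hand":1}

```text
time_s: 31.03
eef_pos: [468.7, 42.1, 166.2]
ee_rot: [0.007, 0.131, 0.991, -0.0]
force: [-0.0, 0.7, 1.6]
grip_width: 0.998
grip_force: 0.0
```

Call:
move_arm:
  moves:
    - {"translation":[38,0,0],"turn":[0,0,0],"hand":1}
    - {"translation":[35,-20,0],"turn":[0,0,0],"hand":1}
    - {"translation":[35,-20,0],"turn":[0,0,0],"hand":1}
    - {"translation":[0,-40,0],"turn":[0,0,0],"hand":1}
    - {"translation":[0,-40,0],"turn":[0,0,0],"hand":1}
    - {"translation":[0,-40,0],"turn":[0,0,0],"hand":1}
    - {"translation":[0,-40,0],"turn":[0,0,0],"hand":1}
    - {"translation":[0,-40,0],"turn":[0,0,0],"hand":1}
    - {"translation":[0,0,0],"turn":[0,0,0],"hand":1}
    - {"translation":[0,0,0],"turn":[0,0,0],"hand":1}

```text
time_s: 31.87
eef_pos: [296.0, -162.3, 160.8]
ee_rot: [0.0, 0.133, 0.991, -0.0]
force: [0.4, 0.7, -0.9]
grip_width: 0.994
grip_force: 0.0
```

Run:
```python
from h import *
from rig import sense,capture
a=capture("top");b=capture("side")
f1=cv2.resize(a["image"][105:215,208:318],(390,390),interpolation=cv2.INTER_CUBIC)
f2=cv2.resize(b["image"][160:250,200:305],(400,390),interpolation=cv2.INTER_CUBIC)
cv2.imwrite("pics/f.png",np.hstack([f1,f2]))
p=np.radians(-15);R=np.array([[np.cos(p),-np.sin(p)],[np.sin(p),np.cos(p)]])
P=cloud(a)
for n,o in dict(elbow=(607.2,14.8),tee=(482.7,-56.8),valve=(581,-83),gauge=(508.8,41.3)).items():
    q=P[(P[...,2]>26)&(P[...,2]<75)];l=(q[:,:2]-o)@R;k=(abs(l)<47).all(1);l=l[k]
    print(n,"range",np.round(l.min(0),0),np.round(l.max(0),0),"rect",[np.round(x,1).tolist() for x in cv2.minAreaRect(l.astype('f4'))],"top",np.percentile(q[k][:,2],95).round(1))
s=sense();print(s["time_s"],s["eef_pos"],s["grip_width"])
```

```text
elbow range [-28. -28.] [36. 25.] rect [[4.5, -1.0], [64.0, 52.5], 0.8] top 44.0
tee range [-30. -39.] [24. 37.] rect [[-3.2, -1.3], [76.1, 53.4], 89.6] top 44.2
valve range [-32. -35.] [42. 15.] rect [[4.8, -9.8], [74.0, 50.0], 0.0] top 62.3
gauge range [-38. -47.] [35. 40.] rect [[0.2, 2.4], [73.1, 66.9], 56.7] top 43.3
31.9667 [ 296.57763738 -160.14041075  160.60598089] 0.9993462717932589
```

View pics/f.png

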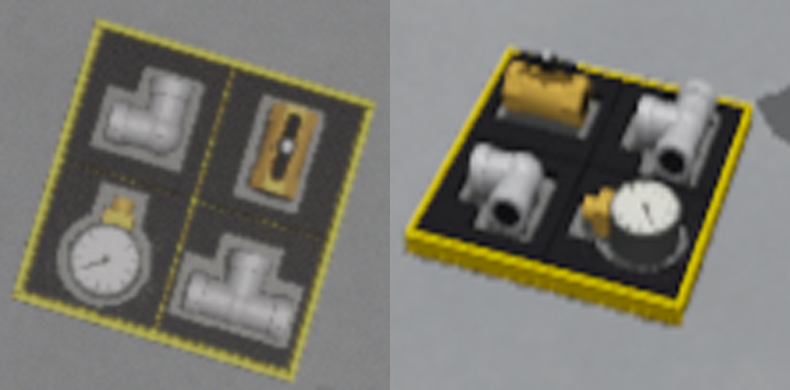

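All four parts sit flat in their nests with the dial up. The look-alikes were not touched.

```bash
python3 -c "
from rig import finish_job
print(finish_job())"
```

```text
the job is handed in; nothing more can be done
None
```

The elbow, tee, ball valve and larger gauge (dial up) are each lying flat in their nests, the 45-degree bend and small gauge were left alone, and I handed the job in at about 32 s.

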